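# Open the tasting box with a spring-catch lid

### The job

Open the wooden tasting box so that customers can reach the truffles: reach a fingertip down into the hole in its sliding lid, press the steel spring catch all the way down and, keeping it down, push the edge of the hole so that the lid slides over the catch, all the way open towards the catch end of the box. Only press and push: grasp and lift nothing, and leave the truffles, the sweet jar, the round tin and the gift box where they are.

Things in the scene. Friction and masses are not known exactly. Their poses are not given: they have to be found in the camera images.
- tasting_box: Wooden box, 112 x 112 mm, 52 mm high, fixed to the counter. Origin: centre of its underside; z up; x is the way the lid slides open (roughly towards the robot). Three truffles lie under the lid in a compartment at the -x end; the catch is in the +x half. The lid runs under side lips 10 mm wide (tops 52 mm up) and cannot be lifted; open, it juts 40 mm beyond the +x end.
- finger_hole (a point): Centre of the rectangular hole in the light wooden lid, level with the lid's top, 47 mm above the counter; travels with the lid. 40 mm long along the box's x, 36 mm across; the lid is 7 mm thick (underside 40 mm up). A 16 mm bar lies between the hole and the lid's +x edge. Shut, it is 20 mm from the box's centre towards its +x.
- catch_top (a point): Centre of the top of the spring catch: a steel block, 36 mm along the box's x and 30 mm across, standing up in the hole with 2 mm to spare at each end and 3 mm at the sides, top 45 mm above the counter. It moves only up and down, and blocks the lid until its top is pressed below the lid's underside.
- catch (a joint): How far the catch is pressed, m: 0 up, 0.0105 fully down (top 34.5 mm above the counter, 1.5 mm above the wooden deck round it). The lid passes from about 0.0055 on. The spring takes 4 N to start, 9 N fully down. Let go, the catch springs up, unless the edge of the hole has come over it: then the lid keeps it down.
- lid (a joint): How far the lid is open, m: 0 shut, 0.041 fully open against its stop. It needs 2 to 5 N to slide, and stays where it is left.
- sample_0: Truffle, 28 mm across and 25 mm high, loose in the box's compartment at its -y side; origin at its underside.
- sample_1: Truffle like the others, in the middle of the compartment; origin at its underside.
- sample_2: Truffle like the others, in the compartment at its +y side; origin at its underside.
- sweet_jar: Loose jar of sweets with a screw lid, 69 mm across, 107 mm high; origin at the centre of its underside. To be left alone.
- pastille_tin: Loose round tin with a lid, 70 mm across, 36 mm high; origin at the centre of its underside. To be left alone.
- gift_box: Loose closed card gift box, 67 x 93 mm, 46 mm high; origin at the centre of its underside. To be left alone.

How it is judged:
By the outcome, as a careful person would: the job done as asked, in the order asked, and still so for the second after the job is handed in, with the robot touching nothing.
It also fails if it takes over 35 s, if anything falls off the work surface, if the arm or the gripper's body presses on something with over 40 N, if the wrist force passes 120 N, or if a joint passes its speed limit or range.

### The arm

A 6-joint arm with a two-finger parallel gripper is mounted at the origin on a cart in front of the work surface, level with it; the furniture and walls round the work are solid. World frame = base frame: x ahead of the robot, y to its left, z up, the work surface at z = 0. Lengths are in m, angles in rad, forces in N, time in s.
With the tool pointing down it reaches from about 0.35 to 0.775 m from the base axis. Payload 5.5 kg.
Tool frame: the origin (TCP) lies at the very end of the fingers, on their centre line; the grasp point (between the pads) lies 19 mm behind it; z points along the fingers, x is the direction in which the jaws open and shut, and the axes are right-handed (so a half turn about z gives the same grasp; the last joint's range is limited). The gripper opens to 85 mm and grips with 20 to 120 N. Pads are 22 mm wide; open, the fingers measure 114 mm over their backs; the gripper's body (76 mm by 85 mm) begins 54 mm behind the grasp point. The pads swing forward as they close: fully open they stand 13 mm farther back than shut.
Start: joints at [-1.351, 0.313, 0.046, 1.304, 0, 1.431], TCP at [0.202, -0.538, 0.231] pointing down, gripper open.
Joint ranges: [-2.76, 2.76], [-0.86, 1.69], [-1.03, 1.26], [-2.2, 2.34], [-1.47, 1.5], [-3.14, 3.14]. Speed limits (rad/s): [2.57, 2.57, 3.14, 3.14, 3.14, 3.14].

### API

Orientations are given as a unit quaternion [w, x, y, z].
In Python, from workcell import env gives the robot as it stands.
- The arm moves only by the shell command python3 -m inch 'ROWS' [FORCE]. ROWS is JSON, a list of rows, each a list of 7 numbers: the turn, a rotation vector about the tool's x, y, z each as a share of 8 degrees, from -1 to 1, then the shift along the tool's x, y, z each as a share of 0.05 m, from -1 to 1, then the closure, from 0 (fully open) to 1 (shut). A call has 1 to 12 rows; each row shifts and turns the commanded pose from where the row before left it, along the tool's axes as they then stand; what a row does not reach is not made up. A row lasts 1/10 s, in which the tool goes at most 50 mm and 8.59 degrees, less where a joint would pass 70% of its speed; a pose out of reach is approached as far as the arm can. A call with a number of a shift or a turn outside -1 to 1 is refused whole. A call with a gripper value outside its range is refused whole. The fingers move at their own pace and stop on an object; FORCE is the grip in N (left out, the last holds). Time passes only in rows, so rows that do not move let the fingers close. It gives the time, the measured TCP pose, the force and the opening at its end, in the units of the state.
- env.get_state(): the state, without advancing time (a new reading comes with each control period).
- env.read_camera(name): name is "scene" or "top"; returns the picture (384x512x3 uint8, red, green, blue); there is no depth.
- env.calibration(name): a dict with "fx", "fy", "cx", "cy" (pixels), "k1" (the pictures are not rectified: a ray, as slopes to the right and down, at radius r is drawn at 1 + k1 r^2 times it, then the intrinsics apply), "rvec" (rotation vector, rad) and "tvec" (3), from world to camera coordinates, as OpenCV has them. Camera axes: x right, y down, z forward; pixel columns grow to the right and rows downward; lengths in m; the calibration is good to about 2 mm. A picture is of the moment at which its call begins. calibration takes no time and is no camera call.
- env.hand_in(): hands the job in, once; it reports no verdict.
The state is a dict: "clock": time; "joint_pos": joint angles; "qvel": joint speeds; "tau": joint torques, N m; "tcp_pos": TCP position; "orientation": TCP orientation; "wrist_force": force on the tool from outside, world axes, zero at the start; "ft_torque": the same for the moment, N m; "finger_gap": finger opening in m.
Only numpy, scipy, OpenCV 4.12 (cv2) and the standard library are available. Lean on these libraries where they do the work, as an engineer would, in place of code of your own. Each camera call takes 0.05 s, during which the arm holds its last target.

## Working session

There is one attempt and no reset: what is moved stays moved. The work goes in short steps, Python scripts to look and compute and a shell command to move; the robot and the scene stay as the last step left them, time stands still between calls to the robot, and variables do not carry over. Pictures are saved under pics/ and viewed, and the job is handed in when it is done.

```bash
mkdir -p pics; ls; python3 - <<'E'
from workcell import env
import cv2
for n in("scene","top"):
    cv2.imwrite(f"pics/{n}0.png",env.read_camera(n)[:,:,::-1]); print(n,env.calibration(n))
print(env.get_state())
E
```

```text
pics
scene {'fx': 473.60072985253737, 'fy': 473.60072985253737, 'cx': 254.06367438658833, 'cy': 190.08730442898326, 'k1': 0.02028958092100619, 'rvec': array([ 0.81131031, -2.32002484,  1.32316097]), 'tvec': array([0.60591046, 0.15779392, 1.08226535])}
top {'fx': 419.8109694814223, 'fy': 419.8109694814223, 'cx': 255.60787501748905, 'cy': 193.7256024715829, 'k1': -0.1454489660398501, 'rvec': array([ 2.16633895, -2.18325504,  0.10572256]), 'tvec': array([0.25833245, 0.58429015, 1.09769808])}
{'clock': 0.1, 'joint_pos': array([-1.35058560e+00,  3.13913873e-01,  4.50929027e-02,  1.30360649e+00,
        9.16823135e-06,  1.43117658e+00]), 'qvel': array([-2.66461405e-04, -4.06607663e-03,  2.30139986e-03, -4.45171048e-04,
        1.40929618e-03,  5.40502762e-05]), 'tau': array([ 2.17841844e-03, -4.81727636e+01,  2.99242312e+01,  1.28529771e-02,
       -1.64466542e-04, -8.89662573e-06]), 'tcp_pos': array([ 0.20234854, -0.53773075,  0.23050468]), 'orientation': array([-5.56362931e-04,  8.22227055e-01, -5.69159032e-01, -5.96348993e-04]), 'wrist_force': array([ 0.43899793, -0.49825074,  0.58875201]), 'ft_torque': array([-0.01660289,  0.01378359, -0.03225231]), 'finger_gap': 0.08514066720118274}
```

View pics/scene0.png

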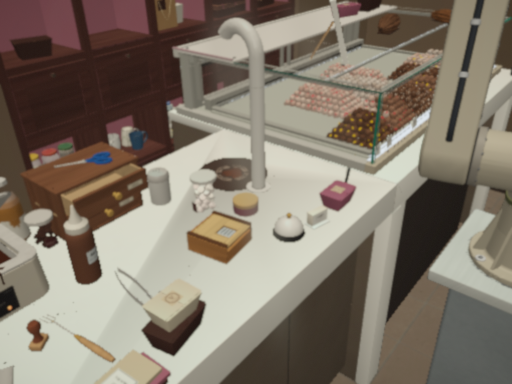

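View pics/top0.png

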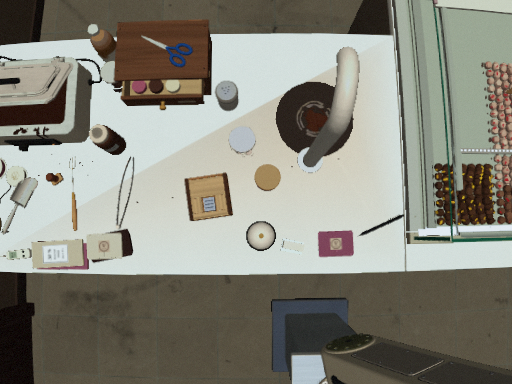

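```bash
cat > h.py <<'E'
import numpy as np, cv2
from workcell import env
def ray(n,uv):
    c=env.calibration(n); R=cv2.Rodrigues(c["rvec"])[0]
    d=np.array([(uv[0]-c["cx"])/c["fx"],(uv[1]-c["cy"])/c["fy"]]); s=d.copy()
    for _ in range(30): s=d/(1+c["k1"]*(s@s))
    return -R.T@c["tvec"], R.T@np.array([*s,1.])
def onz(n,uv,z):
    o,d=ray(n,uv); return o+d*(z-o[2])/d[2]
def proj(n,p):
    c=env.calibration(n); R=cv2.Rodrigues(c["rvec"])[0]
    q=R@np.array(p)+c["tvec"]; s=q[:2]/q[2]; s=s*(1+c["k1"]*(s@s))
    return s*c["fx"]+[c["cx"],c["cy"]]
E
python3 - <<'E'
import cv2
a=cv2.imread("pics/top0.png")[160:235,170:295]
cv2.imwrite("pics/topz.png",cv2.resize(a,None,fx=6,fy=6,interpolation=cv2.INTER_CUBIC))
a=cv2.imread("pics/scene0.png")[160:265,170:300]
cv2.imwrite("pics/scenez.png",cv2.resize(a,None,fx=5,fy=5,interpolation=cv2.INTER_CUBIC))
from h import *
for n,uv in (("tin",(267,177)),("jar",(242,140)),("bell",(261,236)),("gift",(336,243)),("box",(209,197)),("faucetbase",(308,160))): print(n,onz("top",uv,0.04))
E
```

```text
tin [0.62951198 0.22317633 0.04      ]
jar [0.73036338 0.28924798 0.04      ]
bell [0.47339242 0.24054158 0.04      ]
gift [0.45277135 0.04260437 0.04      ]
box [0.57729378 0.37742223 0.04      ]
faucetbase [0.67471738 0.11279152 0.04      ]
```

View pics/topz.png

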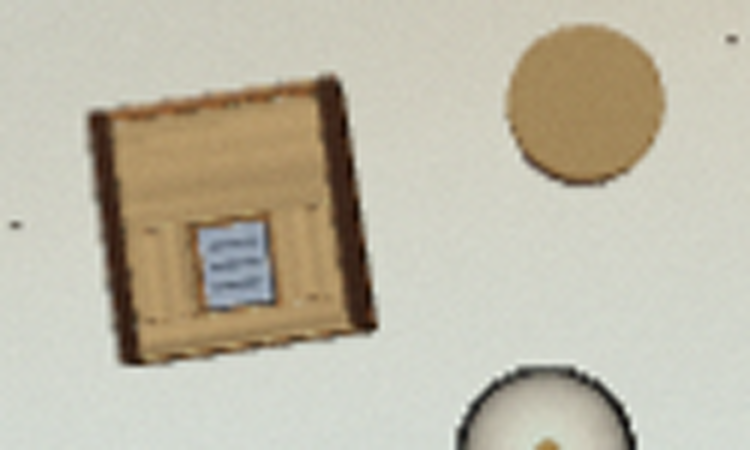

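View pics/scenez.png

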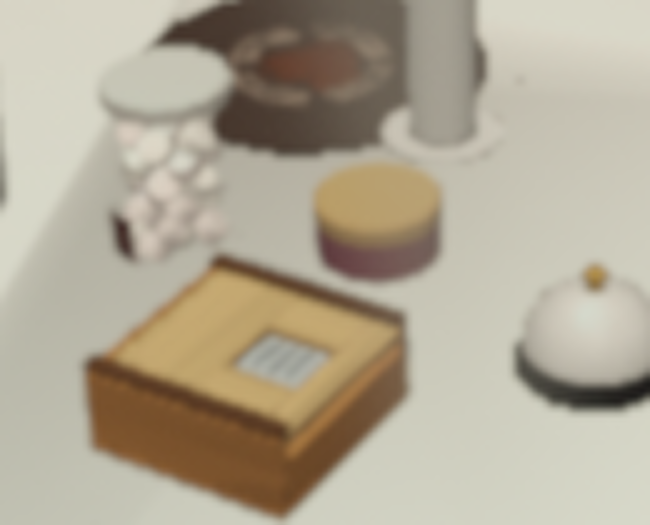

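```bash
python3 - <<'E'
from h import *
f=lambda x,y:((x+.5)/6-.5+170,(y+.5)/6-.5+160)
P=[onz("top",f(*p),.052) for p in((90,112),(337,75),(377,328),(122,365))]
P=np.array(P)[:,:2]; print(P,P.mean(0))
for i in range(4): print(np.linalg.norm(P[i]-P[i-1]))
d=(P[3]+P[2]-P[0]-P[1]); print("xaxis yaw deg",np.degrees(np.arctan2(d[1],d[0])))
d/=np.linalg.norm(d)
e=P[0]+P[3]-P[1]-P[2]; print("y perp yaw",np.degrees(np.arctan2(e[1],e[0])))
print("pred hole",P.mean(0)+.02*d)
pp=[]
for n,r in(("top",(195,190,225,215)),("scene",(215,220,240,240))):
    a=cv2.imread(f"pics/{n}0.png"); h=a.astype(int)
    m=(h[...,0]>h[...,2]-8).astype(np.uint8); k=np.zeros_like(m);k[r[1]:r[3],r[0]:r[2]]=1;m&=k
    nn,_,st,ce=cv2.connectedComponentsWithStats(m); i=1+st[1:,4].argmax()
    print(n,st[i],ce[i],onz(n,ce[i],.045)); pp.append(ray(n,ce[i]))
(o1,d1),(o2,d2)=pp
s=np.linalg.lstsq(np.c_[d1,-d2],o2-o1,rcond=None)[0]; print("tri",o1+s[0]*d1,o2+s[1]*d2)
E
```

```text
[[0.62639139 0.4409879 ]
 [0.64181372 0.33208761]
 [0.53060797 0.31480731]
 [0.51517634 0.42612371]] [0.57849735 0.37850163]
0.11220398028093616
0.10998691179208439
0.11254034100268179
0.11238094256130934
xaxis yaw deg -171.7764878175454
y perp yaw 97.97563736390264
pred hole [0.558703   0.37564093]
top [203 197  13  15 152] [209.03947368 203.67763158] [0.55919744 0.37674219 0.045     ]
scene [220 229  12   6  41] [225.92682927 231.80487805] [0.55960682 0.37644947 0.045     ]
tri [0.55917484 0.37670791 0.04531758] [0.55927705 0.3767908  0.0453338 ]
```

```bash
python3 - <<'E'
from h import *
def tri(a,b):
    (o1,d1),(o2,d2)=ray("top",a),ray("scene",b)
    s=np.linalg.lstsq(np.c_[d1,-d2],o2-o1,rcond=None)[0]; return o1+s[0]*d1,o2+s[1]*d2
print("spout end/top",tri((347,55),(238,25)),tri((347,75),(255,50)))
print("case front-left corner ground",onz("top",(405,240),0),onz("top",(405,240),.1),onz("top",(425,232),.3))
print(tri((425,232),(377,72)))
# path points
for th in range(-69,35,10):
    p=np.array([.4*np.cos(np.radians(th)),.4*np.sin(np.radians(th)),.23]); print(th,proj("top",p).round(),proj("scene",p).round())
E
```

```text
spout end/top (array([0.79209562, 0.09153017, 0.44808702]), array([0.76705496, 0.07123998, 0.4417606 ])) (array([0.7784352 , 0.0790092 , 0.38702246]), array([0.73287247, 0.04484675, 0.37721503]))
case front-left corner ground [ 0.45661326 -0.16008744  0.        ] [ 0.45872223 -0.12365097  0.1       ] [ 0.47851043 -0.09442862  0.3       ]
(array([ 0.47857602, -0.08434591,  0.32424283]), array([ 0.44600588, -0.10167613,  0.33153866]))
-69 [524. 371.] [522. 104.]
-59 [514. 346.] [494. 102.]
-49 [499. 324.] [468. 102.]
-39 [479. 304.] [443. 104.]
-29 [456. 288.] [421. 107.]
-19 [429. 277.] [401. 112.]
-9 [400. 270.] [384. 118.]
1 [369. 269.] [369. 126.]
11 [338. 273.] [358. 135.]
21 [308. 282.] [352. 147.]
31 [279. 297.] [350. 161.]
```

```bash
python3 -m inch '[[0,0,0,-0.5,0,0,1],[0,0,0,-0.7,0,0,1],[0,0,0,-0.7,0,0,1],[0,0,0,-0.7,0,0,1],[0,0,0,-0.7,0,0,1],[0,0,0,-0.7,0,0,1],[0,0,0,0,0,0,1],[0,0,0,0,0,0,1]]' 40
```

```text
clock: 0.9
tcp_pos: [0.132, -0.3509, 0.2315]
orientation: [0.0, 0.822, -0.569, 0.001]
wrist_force: [0.1, -0.8, 0.1]
finger_gap: 0.0
```

```bash
python3 -m inch '[[0,0,-0.4,0,-0.42,0,1],[0,0,-0.8,0,-0.84,0,1],[0,0,-0.8,0,-0.84,0,1],[0,0,-0.8,0,-0.84,0,1],[0,0,-0.4,0,-0.42,0,1],[0,0,0,0,0,0,1]]'
```

```text
clock: 1.5
tcp_pos: [0.2777, -0.2656, 0.2311]
orientation: [-0.0, 0.929, -0.37, 0.0]
wrist_force: [-0.1, -0.9, -0.1]
finger_gap: -0.0003
```

```bash
python3 -m inch '[[0,0,-0.4,-0.03,-0.42,0,1],[0,0,-0.8,-0.06,-0.84,0,1],[0,0,-0.8,-0.06,-0.84,0,1],[0,0,-0.8,-0.06,-0.84,0,1],[0,0,-0.8,-0.06,-0.84,0,1],[0,0,-0.8,-0.06,-0.84,0,1],[0,0,-0.8,-0.06,-0.84,0,1],[0,0,-0.8,-0.06,-0.84,0,1],[0,0,-0.4,-0.03,-0.42,0,1],[0,0,0,0,0,0,1]]'
```

```text
clock: 2.5
tcp_pos: [0.3718, 0.0466, 0.2312]
orientation: [-0.0, 0.998, 0.066, -0.0]
wrist_force: [0.3, 0.1, -0.1]
finger_gap: 0.0
```

```bash
python3 -m inch '[[0,0,-0.07,0.23,-0.3,0,1],[0,0,0,0.46,-0.6,0,1],[0,0,0,0.46,-0.6,0,1],[0,0,0,0.46,-0.6,0,1],[0,0,0,0.46,-0.6,0,1],[0,0,0,0.46,-0.6,0,1],[0,0,0,0.46,-0.6,0,1],[0,0,0,0.46,-0.6,0,1],[0,0,0,0.46,-0.6,0,1],[0,0,0,0.46,-0.6,0,1],[0,0,0,0.23,-0.3,0,1],[0,0,0,0,0,0,1]]'; python3 -c "
from workcell import env;s=env.get_state();print(s['joint_pos'],s['tcp_pos'],s['orientation'],s['wrist_force'])"
```

```text
clock: 3.7
tcp_pos: [0.5604, 0.3746, 0.229]
orientation: [0.0, 0.998, 0.069, -0.0]
wrist_force: [0.6, 0.2, 0.7]
finger_gap: -0.0
[ 4.70475850e-01  5.17726621e-01  3.48733762e-01  1.40251398e+00
 -4.23580165e-04  1.90350392e+00] [0.56038725 0.37460173 0.22898322] [ 3.33804719e-04  9.97628336e-01  6.88297336e-02 -2.44208412e-04] [0.55320999 0.23710695 0.69674915]
```

```bash
python3 -m inch '[[0,0,0,-0.02,-0.04,0.2,1],[0,0,0,0,0,0.5,1],[0,0,0,0,0,0.5,1],[0,0,0,0,0,0.5,1],[0,0,0,0,0,0.5,1],[0,0,0,0,0,0.5,1],[0,0,0,0,0,0.3,1],[0,0,0,0,0,0,1],[0,0,0,0,0,0,1]]'; python3 - <<'E'
import cv2
from workcell import env
for n,(a,b,c,d) in (("top",(120,270,150,300)),("scene",(130,265,170,310))):
    im=env.read_camera(n)[a:b,c:d,::-1]
    cv2.imwrite(f"pics/{n}1.png",cv2.resize(im,None,fx=4,fy=4,interpolation=cv2.INTER_CUBIC))
E
```

```text
clock: 4.6
tcp_pos: [0.5563, 0.3747, 0.0813]
orientation: [0.0, 0.998, 0.069, -0.0]
wrist_force: [-0.7, 0.1, 0.1]
finger_gap: -0.0002
```

View pics/scene1.png

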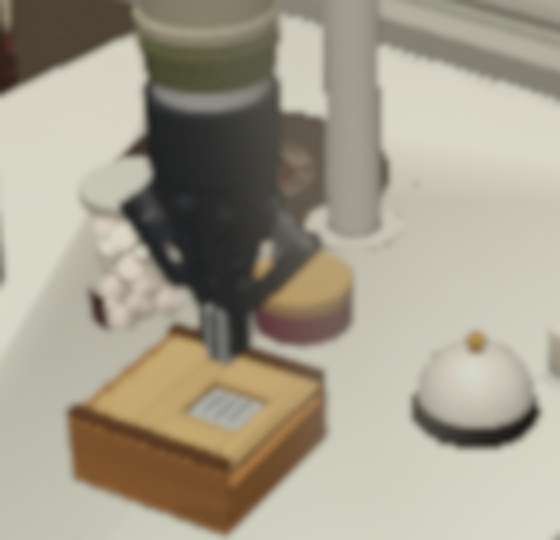

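View pics/top1.png

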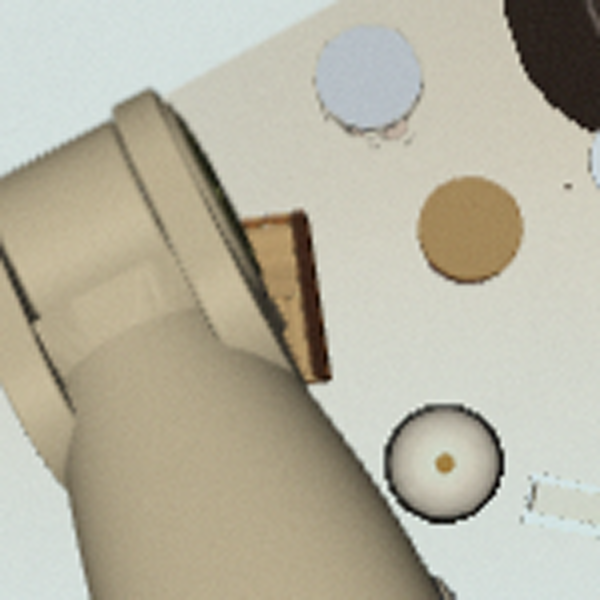

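```bash
python3 - <<'E'
from h import *
s=env.get_state(); p=s['tcp_pos']; print(p,(proj("scene",p)-[170,130])*4)
e=np.array([.559,.3765])-p[:2]; t=np.radians(8.0)
print("tool x,y shares",e@[np.cos(t),np.sin(t)]/.05,e@[np.sin(t),-np.cos(t)]/.05)
E
```

```text
[0.55728992 0.37570283 0.08269813] [224.43149476 354.76774484]
tool x,y shares 0.03608765648537415 -0.011028256642796157
```

```bash
python3 -m inch '[[0,0,0,0.03,-0.01,0.1,1],[0,0,0,0,0,0.2,1],[0,0,0,0,0,0.2,1],[0,0,0,0,0,0.1,1],[0,0,0,0,0,0,1],[0,0,0,0,0,0,1],[0,0,0,0,0,0,1],[0,0,0,0,0,0,1]]'; python3 - <<'E'
import cv2
from workcell import env
im=env.read_camera("scene")[190:260,180:260,::-1]
cv2.imwrite(f"pics/scene2.png",cv2.resize(im,None,fx=8,fy=8,interpolation=cv2.INTER_CUBIC))
print(env.get_state()['tcp_pos'],env.get_state()['wrist_force'])
E
```

```text
clock: 5.5
tcp_pos: [0.5581, 0.377, 0.0517]
orientation: [-0.0, 0.998, 0.07, 0.0]
wrist_force: [-0.2, 0.1, -0.0]
finger_gap: 0.0002
[0.55811958 0.37693309 0.05168786] [-0.17094795 -0.62113441 -0.33426445]
```

View pics/scene2.png

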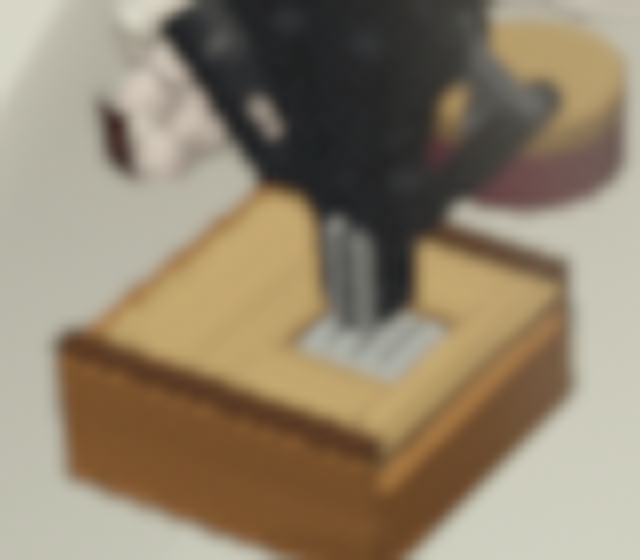

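```bash
python3 -m inch '[[0,0,0,0,0,0.08,1],[0,0,0,0,0,0.08,1],[0,0,0,0,0,0.04,1],[0,0,0,0,0,0,1],[0,0,0,0,0,0,1]]';python3 -m inch '[[0,0,0,0,0,0.05,1],[0,0,0,0,0,0.05,1],[0,0,0,0,0,0.04,1],[0,0,0,0,0,0,1],[0,0,0,0,0,0,1],[0,0,0,0,0,0,1]]'
```

```text
clock: 6.05
tcp_pos: [0.5582, 0.3769, 0.0419]
orientation: [-0.0, 0.998, 0.07, 0.0]
wrist_force: [0.2, -0.6, 5.7]
finger_gap: -0.0004
clock: 6.65
tcp_pos: [0.5582, 0.3769, 0.0356]
orientation: [-0.0, 0.998, 0.07, 0.001]
wrist_force: [-0.9, -0.4, 8.0]
finger_gap: 0.0003
```

```bash
python3 -m inch '[[0,0,0,0,0,0.02,1],[0,0,0,0,0,0.02,1],[0,0,0,0,0,0,1],[0,0,0,0,0,0,1],[0,0,0,0,0,0,1]]'
```

```text
clock: 7.15
tcp_pos: [0.5582, 0.377, 0.0345]
orientation: [-0.0, 0.998, 0.07, 0.001]
wrist_force: [-3.5, -1.7, 12.1]
finger_gap: 0.0001
```

```bash
python3 -m inch '[[0,0,0,-0.05,0,0,1],[0,0,0,-0.05,0,0,1],[0,0,0,-0.05,0,0,1],[0,0,0,-0.05,0,0,1],[0,0,0,0,0,0,1],[0,0,0,0,0,0,1]]'
```

```text
clock: 7.75
tcp_pos: [0.5525, 0.3767, 0.0354]
orientation: [-0.001, 0.998, 0.069, 0.005]
wrist_force: [5.2, -0.3, 9.1]
finger_gap: 0.0002
```

```bash
python3 -m inch '[[0,0,0,0,0,0.03,1],[0,0,0,0,0,0,1],[0,0,0,-0.04,0,0,1],[0,0,0,-0.04,0,0,1],[0,0,0,-0.04,0,0,1],[0,0,0,0,0,0,1],[0,0,0,0,0,0,1]]'; python3 -c "
from workcell import env;s=env.get_state();print(s['tcp_pos'],s['orientation'],s['wrist_force'])"
```

```text
clock: 8.45
tcp_pos: [0.548, 0.3761, 0.0345]
orientation: [-0.001, 0.998, 0.069, 0.006]
wrist_force: [8.2, 0.3, 9.0]
finger_gap: 0.0001
[0.54798373 0.37611808 0.03450968] [-0.00146488  0.99759884  0.06896944  0.00613409] [8.17419665 0.25473892 9.04432433]
```

```bash
python3 - <<'E'
import cv2
from workcell import env
im=env.read_camera("scene")[190:270,170:260,::-1]
cv2.imwrite(f"pics/scene3.png",cv2.resize(im,None,fx=7,fy=7,interpolation=cv2.INTER_CUBIC))
print(env.get_state()['tcp_pos'],env.get_state()['wrist_force'])
E
```

```text
[0.54796477 0.37612869 0.0345158 ] [7.92035456 0.73074163 8.59412872]
```

View pics/scene3.png

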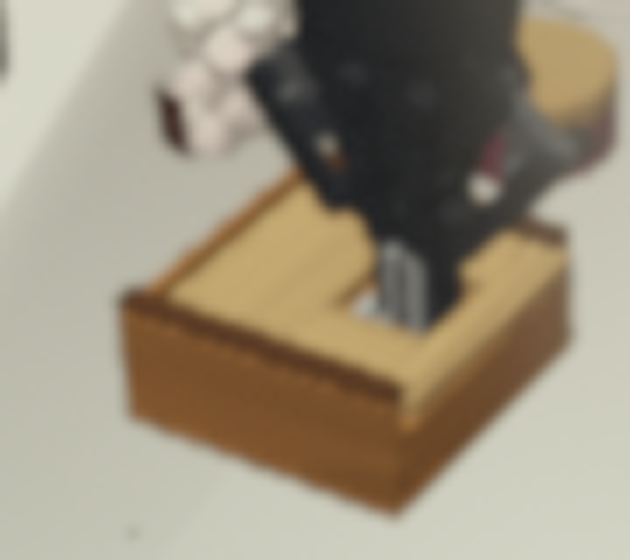

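```bash
python3 -m inch '[[0,0,0,-0.06,0,0.01,1],[0,0,0,-0.06,0,0.01,1],[0,0,0,-0.06,0,0,1],[0,0,0,-0.06,0,0,1],[0,0,0,0,0,0,1],[0,0,0,0,0,0,1]]'
```

```text
clock: 9.1
tcp_pos: [0.5365, 0.3747, 0.0342]
orientation: [-0.002, 0.998, 0.069, 0.007]
wrist_force: [6.6, -0.4, 12.7]
finger_gap: 0.0002
```

```bash
python3 -m inch '[[0,0,0,-0.06,0,-0.01,1],[0,0,0,-0.06,0,-0.01,1],[0,0,0,-0.06,0,-0.01,1],[0,0,0,-0.06,0,0,1],[0,0,0,-0.06,0,0,1],[0,0,0,0,0,0,1],[0,0,0,0,0,0,1]]'
```

```text
clock: 9.8
tcp_pos: [0.5183, 0.372, 0.033]
orientation: [-0.001, 0.998, 0.069, 0.003]
wrist_force: [5.4, 1.1, 5.4]
finger_gap: -0.0003
```

```bash
python3 -m inch '[[0,0,0,-0.04,0,-0.03,1],[0,0,0,-0.04,0,-0.02,1],[0,0,0,-0.04,0,0,1],[0,0,0,0,0,0,1],[0,0,0,0,0,0,1]]'
```

```text
clock: 10.3
tcp_pos: [0.5119, 0.3707, 0.0338]
orientation: [-0.0, 0.998, 0.069, 0.002]
wrist_force: [6.7, 2.0, -2.9]
finger_gap: -0.0001
```

```bash
python3 -m inch '[[0,0,0,-0.04,0,0,1],[0,0,0,-0.04,0,0,1],[0,0,0,0,0,0,1],[0,0,0,0,0,0,1]]';python3 -m inch '[[0,0,0,-0.04,0,0,1],[0,0,0,-0.04,0,0,1],[0,0,0,0,0,0,1],[0,0,0,0,0,0,1]]'
```

```text
clock: 10.7
tcp_pos: [0.5116, 0.3706, 0.0342]
orientation: [-0.001, 0.998, 0.069, 0.005]
wrist_force: [15.5, 3.0, -9.8]
finger_gap: 0.0003
clock: 11.1
tcp_pos: [0.5113, 0.3706, 0.0344]
orientation: [-0.001, 0.998, 0.068, 0.009]
wrist_force: [24.0, 3.2, -15.3]
finger_gap: -0.0
```

```bash
python3 -m inch '[[0,0,0,0.08,0,0,1],[0,0,0,0.08,0,0,1],[0,0,0,0.06,0,0,1],[0,0,0,0,0,0,1],[0,0,0,0,0,0,1]]'
```

```text
clock: 11.6
tcp_pos: [0.5121, 0.37, 0.0333]
orientation: [0.0, 0.998, 0.07, -0.0]
wrist_force: [1.8, -0.3, -2.5]
finger_gap: 0.0001
```

```bash
python3 -m inch '[[0,0,0,0.05,0,0,1],[0,0,0,0.02,0,0,1],[0,0,0,0,0,0,1],[0,0,0,0,0,0,1]]'
```

```text
clock: 12.0
tcp_pos: [0.5154, 0.3709, 0.0337]
orientation: [0.0, 0.998, 0.07, -0.0]
wrist_force: [-0.3, 0.1, 0.1]
finger_gap: -0.0001
```

```bash
python3 -m inch '[[0,0,0,0,0,-0.1,1],[0,0,0,0,0,-0.3,1],[0,0,0,0,0,-0.5,1],[0,0,0,0,0,-0.7,1],[0,0,0,0,0,-0.7,1],[0,0,0,0,0,-0.7,1],[0,0,0,0,0,-0.4,1],[0,0,0,-0.4,0.4,0,1],[0,0,0,-0.6,0.6,0,1],[0,0,0,-0.6,0.6,0,1],[0,0,0,-0.4,0.4,0,1],[0,0,0,0,0,0,1]]'
python3 - <<'E'
import cv2
from workcell import env
for n,(a,b,c,d) in (("top",(120,270,150,300)),("scene",(130,265,170,310))):
    im=env.read_camera(n)[a:b,c:d,::-1]
    cv2.imwrite(f"pics/{n}4.png",cv2.resize(im,None,fx=4,fy=4,interpolation=cv2.INTER_CUBIC))
E
```

```text
clock: 13.2
tcp_pos: [0.4278, 0.2557, 0.2044]
orientation: [0.0, 0.998, 0.069, -0.001]
wrist_force: [0.5, 1.1, -1.2]
finger_gap: 0.0001
```

View pics/scene4.png

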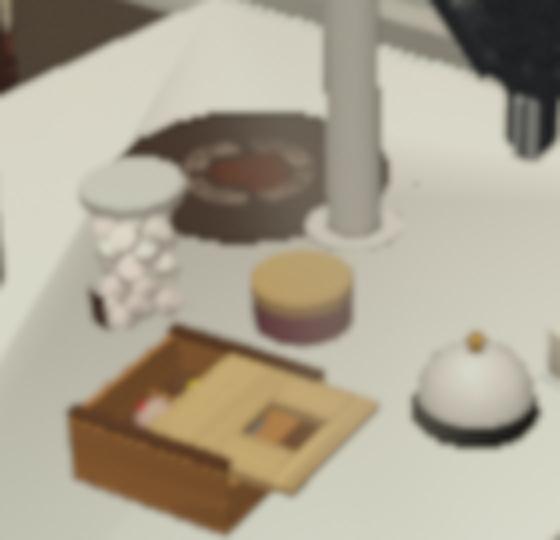

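View pics/top4.png

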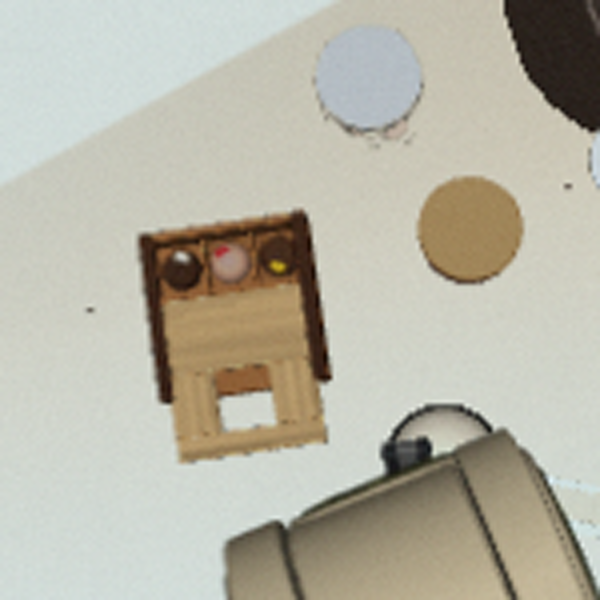

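The lid is open in both views: the truffles show at about (182..278, 262) in the top crop, and the jar and tin are unmoved. I'll check how far the lid juts out and whether the loose items moved, then hand in.

```bash
python3 - <<'E'
from h import *
f=lambda x,y:((x+.5)/4-.5+150,(y+.5)/4-.5+120)
m=(onz("top",f(180,460),.047)+onz("top",f(327,438),.047))/2
c=np.array([.5788,.3787]);d=np.array([-.990,-.141]); print("edge beyond box end mm",((m[:2]-c)@d-.056)*1000)
a=cv2.imread("pics/top0.png");b=env.read_camera("top")[:,:,::-1]
for r in((225,122,260,160),(250,162,284,194),(315,228,357,260)):
    x=a[r[1]:r[3],r[0]:r[2]];y=b[r[1]:r[3],r[0]:r[2]];print("mean diff",np.abs(x.astype(int)-y).mean())
s=env.get_state();print(s['qvel'].round(4),s['tcp_pos'])
E
```

```text
edge beyond box end mm 38.6286040235387
mean diff 2.606265664160401
mean diff 2.46875
mean diff 2.5558035714285716
[ 0.0095  0.022   0.0174 -0.0016 -0.     -0.0007] [0.43134952 0.25839417 0.20451387]
```

```bash
python3 -c "
from workcell import env;print(env.hand_in())"
```

```text
the job is handed in; nothing more can be done
None
```

The tasting box is open and the job is handed in; the robot clock read about 13 s at the last checks. With the gripper shut, I pressed the catch all the way down (tip at 34.5 mm, 12 N). Keeping it down, I pushed the edge of the hole so the lid slid over the catch to its stop, where the push rose to about 24 N with no more movement. I then backed off and lifted clear.

- **Lid:** both cameras show it open with the three truffles exposed in their compartment. I measured it jutting 38.6 mm past the box end against the stated 40 mm. That is within the picture's accuracy, and the rise in force at the end supports it being fully open.
- **Catch:** during the first few millimetres of sliding, the fingertip rose to 35.4 mm before I pressed it back to 34.5 mm. That is still well below the lid's underside at 40 mm.
- **Other items:** the jar, tin and gift box look unchanged between the first and last top pictures, with only image noise between them. The highest force I read was about 29 N, and the robot was touching nothing when I handed in.

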